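Lock a slide box on the shaker with its eccentric clamp

TASK

The shaker is about to be run: lock the blue slide box on its platform by turning the eccentric clamp knob counter-clockwise until the lobe bears firmly on the box and the box is jammed square against the grey stop bar, then let go. Tighten it by feel to a good hand-tight hold, without forcing it, move the box with the clamp only and not by hand, and leave the things standing around the shaker alone.

Things in the scene. Friction and masses are not known exactly. Their poses are not given: they have to be found in the camera images.
- shaker: White bench-top laboratory shaker, fixed, 150 x 200 x 50 mm, flat aluminium platform on top. Origin: centre of its underside; x to its back, y to its left, z up. The clamp's vertical pivot stands at x = 0, y = 55 mm; the slide box lies in the middle, long side along x, between two fixed side guides 12 mm high whose inner faces are at x = -50 and +50 mm.
- platform (a point): Centre of the platform's top, 50 mm above the worktop, axes as the shaker's. Right of the slide box a grey stop bar, 86 x 16 x 18 mm along x, is screwed down in slots. Its front plate sits on rubber (gives 1 mm per 10 N); the plate's face towards the box lies anywhere from y = -24.8 to -30.3 mm, differs each time and is not reported, so it must be felt.
- cam_knob (a joint): Eccentric clamp's angle about its vertical pivot, rad, -0.9 to 2.6, growing counter-clockwise from above; starts at -0.8 to -0.2. Turns freely against an even friction of 0.2 N m (little more while it pushes the box along) and stays where left. Somewhere between 1.2 and 1.9 the box meets the stop bar and the knob grows stiffer. Right clamping force is 6 to 40 N, best about 15.
- lobe (a point): Tip of the eccentric's lobe, 31 mm from the pivot. The eccentric is a steel disc, radius 21 mm, 5 to 20 mm above the platform, its centre 10 mm off the pivot; at angle 0 the lobe points to the shaker's +y, away from the box. It reaches 21 - 10 cos(angle) mm from the pivot towards the box. Once the box is jammed, 15 N of clamping adds about 0.35 N m to the knob's torque, within 0.2 rad.
- knob_grip (a point): Grip point of the knob, on the pivot axis, 117 mm above the worktop. The knob is a black bar 46 mm long, 16 mm thick, 34 mm tall, its top 132 mm above the worktop, with a red line on top at the lobe's end, on a stem of radius 9 mm. It lies along this point's y axis (the lobe's direction; at angle 0 the shaker's +y); pinch it across its 16 mm, along the point's x.
- slide_box: Closed blue slide box, loose, 90 (x) by 64 (y) by 34 mm high, about 0.25 kg, on the platform, its top 84 mm above the worktop. Origin: centre of its underside. Its side towards the eccentric is the plane y = +30 mm, its side towards the stop bar y = -32 mm. At first it has free play on both sides and may stand a little askew.
- dropper_bottle: White dropper bottle, diameter 24 mm, 56 mm high, loose bystander on the worktop left of the shaker. Origin: centre of its underside.
- coverslips: Small white box with a yellow lid, 32 x 28 x 14 mm, loose bystander on the worktop left of the shaker. Origin: centre of its underside.
- lancet_box: Teal carton, 44 x 80 x 50 mm, loose bystander on the worktop right of the shaker. Origin: centre of its underside.
Not all that is in view belongs to the job. What is shaped like the slide_box but red is not meant.

How it is judged:
At the end, for the whole second after the job is handed in: The eccentric's lobe bears on the slide box with 6 to 40 N (so the box is jammed against the stop bar), the box lies flat (within 0.03 rad) and square to the shaker (within 0.02 rad), box and knob are at rest (contact force between cam_knob and slide_box between 6 and 40 N and angle between the x axis of slide_box and the x axis of shaker, either way round below 0.02 rad and angle between slide_box's own z axis and vertical below 0.03 rad and linear speed of slide_box below 0.005 m/s and velocity of joint cam_knob between -0.05 and 0.05 rad/s); the robot touches nothing.
It fails at once if the clamp is forced: the lobe presses on the box with more than 50 N (contact force between cam_knob and slide_box above 50 N).
It fails at once if the robot pushes the box itself (more than 3 N) (contact force between any of the fingers, the arm and slide_box above 3 N).
It fails at once if a bystander is shifted by more than 20 mm (distance of any of dropper_bottle, coverslips, lancet_box from where it was at the start of the episode above 0.02 m).
It also fails if it takes over 64 s, if anything falls off the work surface, if the arm or the gripper's body presses on something with over 40 N, if the wrist force passes 120 N, or if a joint passes its speed limit or range.

ROBOT

A 7-joint arm with a two-finger parallel gripper is mounted at the origin on a cart in front of the work surface, level with it; the furniture and walls round the work are solid. World frame = base frame: x ahead of the robot, y to its left, z up, the work surface at z = 0. Lengths are in m, angles in rad, forces in N, time in s.
With the tool pointing down it reaches from about 0.4 to 0.925 m from the base axis. Payload 4.1 kg.
Tool frame: the origin (TCP) lies midway between the tips of the shut fingers; the grasp point (between the pads) lies 19 mm behind it; z points along the fingers, x is the direction in which the jaws open and shut, and the axes are right-handed (so a half turn about z gives the same grasp; the last joint's range is limited). The gripper opens to 85 mm and grips with 20 to 120 N. Pads are 22 mm wide; open, the fingers measure 114 mm over their backs; the gripper's body (76 mm by 85 mm) begins 54 mm behind the grasp point. The pads swing forward as they close: fully open they stand 13 mm farther back than shut.
Start: joints at [1.216, 0.398, 0.045, 1.537, -0.019, 1.207, -0.051], TCP at [0.164, -0.629, 0.231] pointing down, gripper open.
Joint ranges: [-2.82, 2.82], [-0.49, 2.23], [-1.37, 1.46], [0, 2.46], [-1.36, 4.5], [0.23, 2], [-2.94, 2.94]. Speed limits (rad/s): [2.57, 2.57, 3.14, 3.14, 3.14, 3.14, 3.14].

INTERFACE

Orientations are given as a rotation vector (axis times angle).
In Python, from workcell import * gives the robot as it stands.
- The arm moves only by the tool step_arm, never from a script. Its argument "motion" is a list of rows, each an object of numbers: "ax", "ay", "az": the turn, a rotation vector about the tool's x, y, z in degrees; "x", "y", "z": the shift along the tool's x, y, z in m; "jaw": the closure, from 0 (fully open) to 1 (shut). In form: [{"ax": .., "ay": .., "az": .., "x": .., "y": .., "z": .., "jaw": ..}, ...]. A call has exactly 5 rows; each row shifts and turns the commanded pose from where the row before left it, along the tool's axes as they then stand; what a row does not reach is not made up. A row lasts 1/8 s, in which the tool goes at most 62.5 mm and 10.7 degrees, less where a joint would pass 70% of its speed; a pose out of reach is approached as far as the arm can. A call with a gripper value outside its range is refused whole. The fingers move at their own pace and stop on an object; "force" is the grip in N (left out, the last holds). Time passes only in rows, so rows that do not move let the fingers close, or fill a call up. It gives the time, the measured TCP pose, the force and the opening at its end, in the units of the state.
- get_obs(): the state, without advancing time (a new reading comes with each control period).
- camera(name): name is "scene" or "top" or "wrist"; returns a dict with "color" (420x560x3 uint8, blue, green, red), "camera_matrix" (3x3 intrinsics, pixels), "k1" (the pictures are not rectified: a ray, as slopes to the right and down, at radius r is drawn at 1 + k1 r^2 times it, then the intrinsics apply), "eye" and "attitude" of the camera in the world; the wrist camera has in their place "hand_eye" (4x4, takes a point from camera to tool coordinates, whose origin is the TCP and whose axes are the tool frame's). Camera axes: x right, y up, looking along -z (the intrinsics and any distortion apply to the point x, -y, -z); pixel columns grow to the right and rows downward; lengths in m; the calibration is good to about 2 mm. A picture is of the moment at which its call begins: read the wrist's pose just before it. There is no depth.
- job_done(): hands the job in, once; it reports no verdict.
The state is a dict: "time": time; "qpos": joint angles; "qvel": joint speeds; "joint_efforts": joint torques, N m; "tool_pos": TCP position; "ee_rot": TCP orientation; "wrist_force": force on the tool from outside, world axes, zero at the start; "ft_torque": the same for the moment, N m; "finger_gap": finger opening in m.
Only numpy, scipy, OpenCV 4.12 (cv2) and the standard library are available. Lean on these libraries where they do the work, as an engineer would, in place of code of your own. Each camera call takes 0.05 s, during which the arm holds its last target. There are 200 camera calls.

## Working session

There is one attempt and no reset: what is moved stays moved. The work goes in short steps, Python scripts to look and compute and a tool call to move; the robot and the scene stay as the last step left them, time stands still between calls to the robot, and variables do not carry over. Pictures are saved under pics/ and viewed, about 8 in all and at most 12, crops included, and the job is handed in when it is done.

Besides the shell and the picture viewer there is one more tool, called after "Emit:" as name(argument=value, ...) on one line, values as JSON. step_arm: Moves the arm, as the interface text tells. Its arguments: {"type":"object","properties":{"motion":{"type":"array"},"force":{"type":"number"}},"required":["motion"]}

```bash
mkdir -p pics; ls
python3 - <<'E'
from workcell import *
import cv2,numpy as np
o=get_obs();print({k:np.round(v,3) for k,v in o.items()})
for n in("scene","top"):
    c=camera(n);cv2.imwrite(f"pics/{n}0.png",c["color"]);print(n,c["camera_matrix"],c["k1"],c["eye"],c["attitude"])
E
```

```text
pics
{'time': np.float64(0.0), 'qpos': array([ 1.216,  0.399,  0.045,  1.538, -0.019,  1.207, -0.051]), 'qvel': array([-0.   ,  0.001, -0.   , -0.001, -0.   ,  0.   , -0.   ]), 'joint_efforts': array([ 0.0000e+00, -4.7512e+01,  1.3650e+00, -2.5422e+01,  1.2000e-02,
        1.0000e-02, -0.0000e+00]), 'tool_pos': array([ 0.164, -0.628,  0.23 ]), 'ee_rot': array([-2.486,  1.919,  0.003]), 'wrist_force': array([-0.012,  0.806,  0.355]), 'ft_torque': array([-0.03 , -0.001,  0.033]), 'finger_gap': np.float64(0.085)}
scene [[417.91619001   0.         281.6988306 ]
 [  0.         417.91619001 204.21882038]
 [  0.           0.           1.        ]] -0.1066833555930944 [ 0.14637633 -0.54844169  0.62967575] [ 0.87084249 -0.25621225 -0.52897618]
top [[382.85606732   0.         276.84901281]
 [  0.         382.85606732 215.79487893]
 [  0.           0.           1.        ]] -0.09009746357856405 [0.4075767  0.01546517 0.93413294] [ 0.11810908 -0.11538629 -1.57809274]
```

View pics/top0.png

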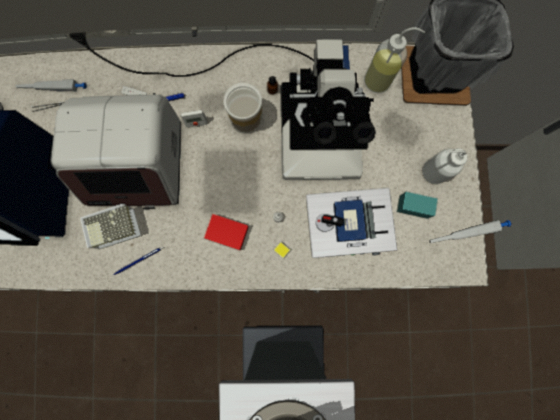

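View pics/scene0.png

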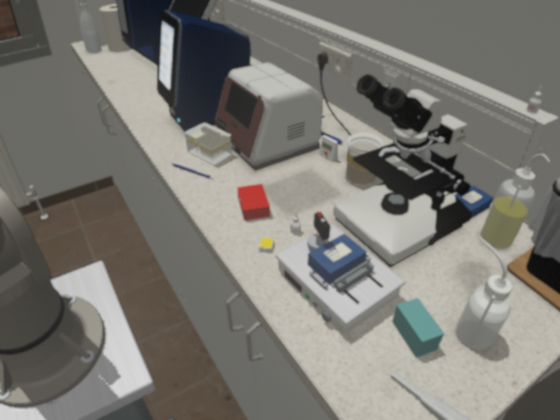

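The top view shows the shaker at about (350,222), with the blue slide box at (350,220), the black knob with a red end at (332,220) and the stop bar at (372,220). The bottle is at (279,216), the coverslips at (282,250) and the lancet box at (418,204). Things that could be mistaken for the slide box are the red box at (227,232) and the blue item behind the microscope at (347,55). For the knob, they are the microscope's dark knobs at (323,132). I choose the blue box and the black bar on the white shaker.

```bash
cat > h.py <<'E'
from workcell import *
import cv2,numpy as np
from scipy.spatial.transform import Rotation as R
def pose(c,o=None):
    if "eye" in c: return R.from_rotvec(c["attitude"]).as_matrix(),np.array(c["eye"])
    T=np.eye(4);T[:3,:3]=R.from_rotvec(o["ee_rot"]).as_matrix();T[:3,3]=o["tool_pos"]
    T=T@np.array(c["hand_eye"]);return T[:3,:3],T[:3,3]
def cast(c,px,z,o=None):
    px=np.atleast_2d(np.float64(px));Rm,e=pose(c,o)
    p=cv2.undistortPoints(px[:,None],np.array(c["camera_matrix"]),np.array([c["k1"],0,0,0,0.]))[:,0]
    d=np.c_[p[:,0],-p[:,1],-np.ones(len(p))]@Rm.T
    return e+d*((z-e[2])/d[:,2])[:,None]
def blobs(m,amin=8):
    cs,_=cv2.findContours(m.astype(np.uint8)*255,cv2.RETR_EXTERNAL,cv2.CHAIN_APPROX_NONE)
    return sorted([k for k in cs if cv2.contourArea(k)>=amin],key=cv2.contourArea,reverse=True)
E
python3 - <<'E'
from h import *
c=camera("top");im=c["color"];hsv=cv2.cvtColor(im,cv2.COLOR_BGR2HSV)
H,S,V=cv2.split(hsv)
x0,y0,x1,y1=295,180,405,265
roi=np.zeros(H.shape,bool);roi[y0:y1,x0:x1]=1
def rep(n,m,z,k=1,amin=4):
    for b in blobs(m&roi,amin)[:k]:
        r=cv2.minAreaRect(b);bx=cv2.boxPoints(r);w=cast(c,bx,z)[:,:2]
        print(n,np.round(r[0],1),np.round(r[1],1),"ctr",np.round(cast(c,r[0],z)[0,:2],4),"corners",np.round(w,3).tolist())
rep("shaker?",(S<50)&(V>150),.05)
rep("blue",(H>95)&(H<130)&(S>80),.084)
rep("red",((H<10)|(H>170))&(S>90),.132,3,1)
rep("black",(V<45),.132,4)
roi[:]=1
rep("teal",(H>80)&(H<95)&(S>80),.05,2,30); rep("yellow",(H>22)&(H<35)&(S>140)&(V>120),.014,1)
cv2.imwrite("pics/crop.png",cv2.resize(im[y0:y1,x0:x1],None,fx=7,fy=7,interpolation=cv2.INTER_CUBIC))
E
```

```text
shaker? [349.5 222. ] [109.  84.] ctr [ 0.5234 -0.1532] corners [[0.428, -0.024], [0.625, -0.028], [0.623, -0.289], [0.424, -0.277]]
blue [350.1 220. ] [39.5 29. ] ctr [ 0.5233 -0.1482] corners [[0.565, -0.113], [0.571, -0.178], [0.482, -0.183], [0.476, -0.119]]
red [327. 218.] [4. 8.] ctr [ 0.5217 -0.09  ] corners [[0.526, -0.082], [0.526, -0.099], [0.517, -0.098], [0.518, -0.081]]
red [318.5 220.5] [1. 1.] ctr [ 0.5165 -0.0718] corners [[0.518, -0.071], [0.518, -0.073], [0.515, -0.073], [0.515, -0.071]]
black [332.5 220.5] [ 9. 21.] ctr [ 0.5162 -0.1015] corners [[0.526, -0.079], [0.526, -0.124], [0.506, -0.124], [0.507, -0.079]]
teal [417.2 204.6] [36.9 20.2] ctr [ 0.5631 -0.317 ] corners [[0.55, -0.267], [0.597, -0.281], [0.577, -0.367], [0.53, -0.353]]
yellow [281.5 249.5] [11.3  9.9] ctr [0.4633 0.006 ] corners [[0.465, 0.024], [0.481, 0.007], [0.462, -0.012], [0.445, 0.005]]
```

View pics/crop.png

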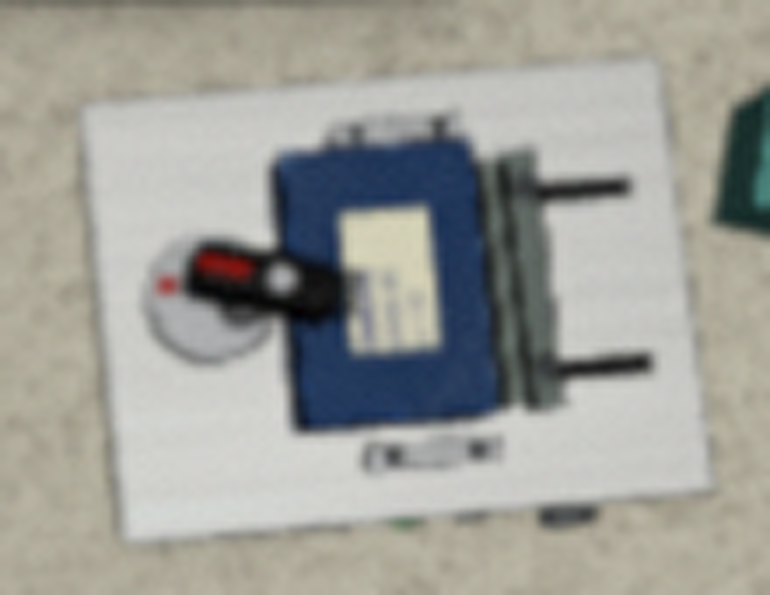

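The crop shows the white platform with corners at about (82,105), (658,60), (712,490) and (125,542). The blue box stands between the guides, the black knob has its red line on the left and a silver screw at (283,275), and the grey stop bar is on the right.

Run:
```python
from h import *
c=camera("top");f=lambda L:np.array(L)/7.+np.array([295,180])-.43
k=cast(c,f([[82,105],[658,60],[712,490],[125,542]]),.05)[:,:2]
ctr=k.mean(0);ex=(k[0]+k[1]-k[2]-k[3]);ang=np.arctan2(ex[1],ex[0])
ey=(k[0]+k[3]-k[1]-k[2]);ang2=np.arctan2(-ey[0],ey[1]);print("shaker",ctr,ang,ang2,np.linalg.norm(ex)/2,np.linalg.norm(ey)/2)
a=(ang+ang2)/2;M=np.array([[np.cos(a),-np.sin(a)],[np.sin(a),np.cos(a)]])
print("pivot from shaker",ctr+M@[0,.055])
s=cast(c,f([283,275]),.132)[0,:2];print("screw",s)
r=cast(c,f([[200,257],[253,270]]),.132)[:,:2];print("red",r)
d=r[0]-r[1];d2=r.mean(0)-s
for v in(d,d2):v=M.T@v;print("angle",np.arctan2(-v[0],v[1]))
l=cast(c,f([[168,285]]),.07)[0,:2];v=l-(ctr+M@[0,.055]);print("lobe mark",np.linalg.norm(v));v=M.T@v;print(np.arctan2(-v[0],v[1]))
o=get_obs();Rm=R.from_rotvec(o["ee_rot"]).as_matrix();print(Rm.round(3),o["tool_pos"])
```

```text
shaker [ 0.5234098 -0.1571907] 0.07323798285994162 0.07187183804253505 0.14669517654704123 0.19675723301370057
pivot from shaker [ 0.51942278 -0.1023354 ]
screw [ 0.51967688 -0.10693909]
red [[ 0.52545453 -0.0818961 ]
 [ 0.52130432 -0.0978725 ]]
angle -0.3267087165962177
angle -0.286334751326659
lobe mark 0.024377227126076415
-0.3228083539526179
[[ 0.253 -0.967 -0.   ]
 [-0.967 -0.253  0.001]
 [-0.001  0.    -1.   ]] [ 0.16441449 -0.62846206  0.23069193]
```

Emit:
step_arm(motion=[{"x": -0.035, "y": -0.04, "jaw": 0}, {"x": -0.035, "y": -0.04, "jaw": 0}, {"x": -0.035, "y": -0.04, "jaw": 0}, {"x": -0.035, "y": -0.04, "jaw": 0}, {"x": -0.035, "y": -0.04, "jaw": 0}])

```text
validation failed for argument at $.mo...
```

Emit:
step_arm(motion=[{"x": -0.035, "y": -0.04, "jaw": 0}, {"x": -0.035, "y": -0.04, "jaw": 0}, {"x": -0.035, "y": -0.04, "jaw": 0}, {"x": -0.035, "y": -0.04, "jaw": 0}, {"x": -0.03, "y": -0.04, "jaw": 0}])

```text
validation failed for argument at $.mo...
```

Emit:
step_arm(motion=[{"az": -10, "jaw": 0}, {"az": -10, "jaw": 0}, {"az": -10, "jaw": 0}, {"az": -10, "jaw": 0}, {"az": -10, "jaw": 0}])

```text
validation failed for argument at $.mo...
```

Run:
```python
from h import *
o=get_obs();c=camera("wrist");cv2.imwrite("pics/w1.png",c["color"]);Rm=R.from_rotvec(o["ee_rot"]).as_matrix()
print(o["time"],o["tool_pos"],Rm.round(3),o["qpos"].round(3));print(np.round(c["hand_eye"],3))
```

```text
0.2 [ 0.16441449 -0.62846206  0.23069193] [[ 0.253 -0.967 -0.   ]
 [-0.967 -0.253  0.001]
 [-0.001  0.    -1.   ]] [ 1.216  0.399  0.045  1.537 -0.019  1.207 -0.051]
[[ 1.     0.001 -0.     0.   ]
 [ 0.001 -0.958 -0.286 -0.073]
 [-0.     0.286 -0.958 -0.143]
 [ 0.     0.     0.     1.   ]]
```

View pics/w1.png

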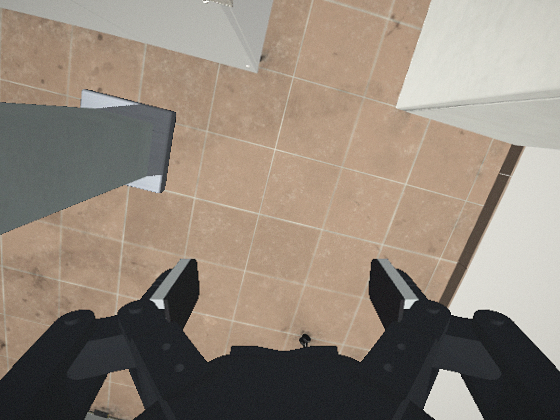

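The wrist picture shows only the floor and cabinet, because all three moves were refused: every field has to be given.

Emit:
step_arm(motion=[{"ax": 0, "ay": 0, "az": 0, "x": -0.035, "y": -0.04, "z": 0, "jaw": 0}, {"ax": 0, "ay": 0, "az": 0, "x": -0.035, "y": -0.04, "z": 0, "jaw": 0}, {"ax": 0, "ay": 0, "az": 0, "x": -0.035, "y": -0.04, "z": 0, "jaw": 0}, {"ax": 0, "ay": 0, "az": 0, "x": -0.035, "y": -0.04, "z": 0, "jaw": 0}, {"ax": 0, "ay": 0, "az": 0, "x": -0.035, "y": -0.04, "z": 0, "jaw": 0}])

```text
time: 0.88
tool_pos: [0.3145, -0.4074, 0.2314]
ee_rot: [2.487, -1.92, 0.001]
wrist_force: [0.8, -0.3, -0.3]
finger_gap: 0.0854
```

Emit:
step_arm(motion=[{"ax": 0, "ay": 0, "az": 0, "x": -0.035, "y": -0.04, "z": 0, "jaw": 0}, {"ax": 0, "ay": 0, "az": 0, "x": -0.035, "y": -0.04, "z": 0, "jaw": 0}, {"ax": 0, "ay": 0, "az": 0, "x": -0.035, "y": -0.04, "z": 0, "jaw": 0}, {"ax": 0, "ay": 0, "az": 0, "x": -0.035, "y": -0.04, "z": 0, "jaw": 0}, {"ax": 0, "ay": 0, "az": 0, "x": -0.035, "y": -0.04, "z": 0, "jaw": 0}])

```text
time: 1.5
tool_pos: [0.4637, -0.1876, 0.2315]
ee_rot: [2.486, -1.92, 0.001]
wrist_force: [0.8, 0.4, 0.2]
finger_gap: 0.0856
```

Emit:
step_arm(motion=[{"ax": 0, "ay": 0, "az": -10, "x": 0, "y": 0, "z": 0, "jaw": 0}, {"ax": 0, "ay": 0, "az": -10, "x": 0, "y": 0, "z": 0, "jaw": 0}, {"ax": 0, "ay": 0, "az": -10, "x": 0, "y": 0, "z": 0, "jaw": 0}, {"ax": 0, "ay": 0, "az": -10, "x": 0, "y": 0, "z": 0, "jaw": 0}, {"ax": 0, "ay": 0, "az": -10, "x": 0, "y": 0, "z": 0, "jaw": 0}])

```text
time: 2.12
tool_pos: [0.4628, -0.189, 0.2312]
ee_rot: [3.067, -0.68, -0.0]
wrist_force: [-0.6, 0.3, 0.1]
finger_gap: 0.0856
```

Run:
```python
from h import *
o=get_obs();c=camera("wrist");cv2.imwrite("pics/w2.png",c["color"]);Rm=R.from_rotvec(o["ee_rot"]).as_matrix()
print(o["time"],o["tool_pos"],Rm.round(3),o["qpos"].round(3));np.savez("w2.npz",r=o["ee_rot"],p=o["tool_pos"])
```

```text
2.125 [ 0.46275812 -0.18904692  0.23124231] [[ 0.906 -0.423 -0.   ]
 [-0.423 -0.906 -0.   ]
 [-0.     0.    -1.   ]] [ 0.643  0.143 -0.376  1.878  0.058  1.131 -0.191]
```

View pics/w2.png

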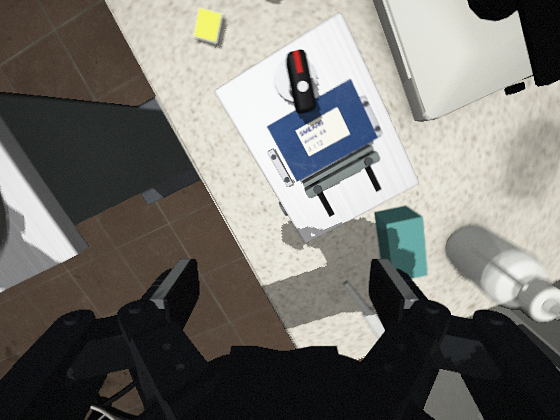

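The wrist view shows the knob from about (297,52) to (306,108), with the red line at its top end and the screw at (302,86). The platform corners are at (216,92), (340,14), (417,184) and (303,244). The blue box lies below the knob, and the bottle is out of view.

Run:
```python
from h import *
o=dict(np.load("w2.npz"));o={"ee_rot":o["r"],"tool_pos":o["p"]}
c=camera("wrist");im=cv2.imread("pics/w2.png");H,S,V=cv2.split(cv2.cvtColor(im,cv2.COLOR_BGR2HSV))
k=cast(c,[[216,92],[340,14],[417,184],[303,244]],.05,o)[:,:2];ctr=k.mean(0)
u=k[1]+k[2]-k[0]-k[3];v=k[0]+k[1]-k[2]-k[3];a1,a2=np.arctan2(u[1],u[0]),np.arctan2(-v[0],v[1]);print("shaker",ctr,a1,a2,np.linalg.norm(u)/2,np.linalg.norm(v)/2)
a=.0725;M=np.array([[np.cos(a),-np.sin(a)],[np.sin(a),np.cos(a)]]);print("pivot",ctr+M@[0,.055])
print("screw",cast(c,[302,86],.132,o)[0,:2])
m=(((H<10)|(H>170))&(S>120));m[:40]=0;m[120:]=0;m[:,:280]=0;m[:,320:]=0
b=blobs(m)[0];p=b[:,0].astype(float);w=cast(c,p,.132,o)[:,:2];q=w-w.mean(0);d=np.linalg.svd(q)[2][0];d*=np.sign(d[1])
t=M.T@d;print("red",w.mean(0),"len",np.ptp(q@d),"az",np.degrees(np.arctan2(d[1],d[0])),"angle",np.arctan2(-t[0],t[1]))
```

```text
shaker [ 0.52240185 -0.15662709] 0.08398967233102601 0.07176573594575698 0.1467147125999716 0.19533164975243655
pivot [ 0.51841784 -0.10177157]
screw [ 0.51826678 -0.10464955]
red [ 0.52244092 -0.08716438] len 0.016107386960623256 az 77.63128548819735 angle -0.28837479247015946
```

Emit:
step_arm(motion=[{"ax": 0, "ay": 0, "az": 0, "x": 0.007, "y": -0.05, "z": 0, "jaw": 0}, {"ax": 0, "ay": 0, "az": 0, "x": 0.007, "y": -0.05, "z": 0, "jaw": 0}, {"ax": 0, "ay": 0, "az": -6, "x": 0, "y": 0, "z": 0, "jaw": 0}, {"ax": 0, "ay": 0, "az": -6, "x": 0, "y": 0, "z": 0, "jaw": 0}, {"ax": 0, "ay": 0, "az": 0, "x": 0, "y": 0, "z": 0.03, "jaw": 0}])

```text
time: 2.85
tool_pos: [0.5205, -0.1048, 0.203]
ee_rot: [3.119, -0.369, 0.009]
wrist_force: [0.5, 0.5, -0.1]
finger_gap: 0.0854
```

Run:
```python
from h import *
o=get_obs();c=camera("wrist");cv2.imwrite("pics/w3.png",c["color"]);Rm=R.from_rotvec(o["ee_rot"]).as_matrix()
print(o["time"],o["tool_pos"],Rm.round(3),o["qpos"].round(3))
```

```text
2.85 [ 0.52046246 -0.10475337  0.2030385 ] [[ 0.972 -0.233  0.006]
 [-0.233 -0.972 -0.001]
 [ 0.006  0.    -1.   ]] [ 0.522  0.231 -0.469  1.849  0.119  1.083 -0.228]
```

View pics/w3.png

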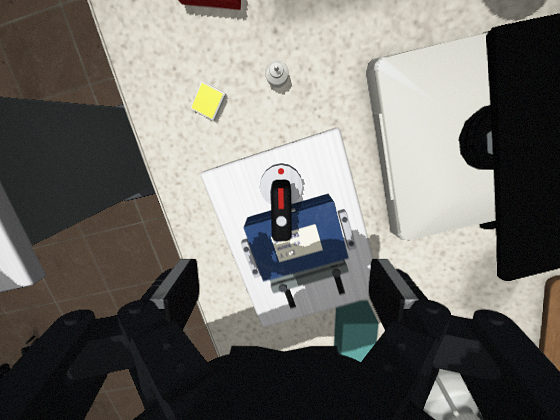

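The knob now stands upright in the image, centred near column 281 between the open fingers. The screw is at (281,221) and the red line runs from (281,189) to (281,208).

Run:
```python
from h import *
o=get_obs();c=camera("wrist");im=c["color"];Rm=R.from_rotvec(o["ee_rot"]).as_matrix()
H,S,V=cv2.split(cv2.cvtColor(im,cv2.COLOR_BGR2HSV))
m=(((H<10)|(H>170))&(S>120));m[:182]=0;m[220:]=0;m[:,265:]&=True;m[:,:265]=0;m[:,300:]=0
p=blobs(m)[0][:,0].astype(float);w=(cast(c,p,.132,o)-o["tool_pos"])@Rm;q=w[:,:2]-w[:,:2].mean(0);d=np.linalg.svd(q)[2][0];print(p.min(0),p.max(0),"red tool xy",w.mean(0)[:2],"dir",d)
s=(cast(c,[281,221],.132,o)-o["tool_pos"])@Rm;print("screw tool",s)
m=np.zeros_like(V);m[205:235,260:305]=(V<50)[205:235,260:305]
row=[np.nonzero(m[r])[0][[0,-1]] for r in(212,215)];print(row)
```

```text
[283. 189.] [290. 210.] red tool xy [ 0.00248785 -0.01788934] dir [0.01199375 0.99992807]
screw tool [[-0.00166746 -0.00116922  0.06569814]]
[array([274, 304]), array([264, 297])]
```

Emit:
step_arm(motion=[{"ax": 0, "ay": 0, "az": 0, "x": 0.002, "y": 0, "z": 0.03, "jaw": 0}, {"ax": 0, "ay": 0, "az": 0, "x": 0, "y": 0, "z": 0.03, "jaw": 0.4}, {"ax": 0, "ay": 0, "az": 0, "x": 0, "y": 0, "z": 0.03, "jaw": 0.5}, {"ax": 0, "ay": 0, "az": 0, "x": 0, "y": 0, "z": 0.01, "jaw": 0.5}, {"ax": 0, "ay": 0, "az": 0, "x": 0, "y": 0, "z": 0, "jaw": 0.5}], force=30)

```text
time: 3.58
tool_pos: [0.5205, -0.1052, 0.1016]
ee_rot: [3.12, -0.366, -0.0]
wrist_force: [-0.3, -0.7, 1.2]
finger_gap: 0.0426
```

Run:
```python
from h import *
o=get_obs();c=camera("wrist");cv2.imwrite("pics/w4.png",c["color"]);Rm=R.from_rotvec(o["ee_rot"]).as_matrix()
print(o["time"],o["tool_pos"],Rm.round(3),o["qpos"].round(3),o["finger_gap"],o["wrist_force"],o["ft_torque"])
```

```text
3.575 [ 0.52051132 -0.10515155  0.10162287] [[ 0.973 -0.232 -0.   ]
 [-0.232 -0.973 -0.   ]
 [-0.     0.    -1.   ]] [ 0.49   0.355 -0.448  1.946  0.196  0.883 -0.292] 0.04264224458498102 [-0.26605323 -0.69163821  1.2013331 ] [-0.01224609 -0.05345793  0.01198707]
```

View pics/w4.png

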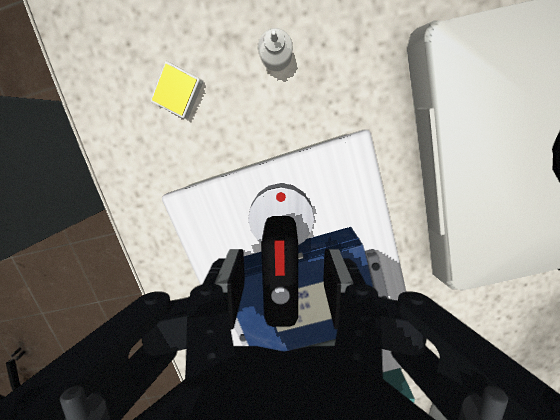

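The open fingers straddle the knob symmetrically, with the screw at (281,295) and the red line at (281,258). The next check is the offset along tool y.

Run:
```python
from h import *
o=get_obs();c=camera("wrist");Rm=R.from_rotvec(o["ee_rot"]).as_matrix();print(c["camera_matrix"],c["k1"])
for p in([281,295],[280,258],[280,220],[281,323]):print(p,((cast(c,p,.132,o)-o["tool_pos"])@Rm).round(4))
```

```text
[[291.59548449   0.         283.59685541]
 [  0.         291.59548449 209.46538867]
 [  0.           0.           1.        ]] -0.03882488029569915
[281, 295] [[-0.0008  0.001  -0.0297]]
[280, 258] [[-0.0012 -0.0171 -0.0297]]
[280, 220] [[-0.0011 -0.0342 -0.0297]]
[281, 323] [[-0.0009  0.0159 -0.0297]]
```

Run:
```python
from h import *
o=get_obs();c=camera("wrist");Rm=R.from_rotvec(o["ee_rot"]).as_matrix()
f=lambda p,z:((cast(c,p,z,o)-o["tool_pos"])@Rm).round(4)[:,:2]
print("disc top edge, left, right",f([[281,185],[249,216],[315,214]],.07))
print(f([[248,218],[315,217],[281,191]],.055))
g=cv2.cvtColor(c["color"],cv2.COLOR_BGR2GRAY);print(g[180:340:3,272].tolist())
```

```text
disc top edge, left, right [[-0.0013 -0.0357]
 [-0.0215 -0.0158]
 [ 0.0201 -0.0171]]
[[-0.0242 -0.0095]
 [ 0.0219 -0.0102]
 [-0.0014 -0.0285]]
[237, 243, 95, 253, 225, 224, 222, 222, 222, 222, 220, 221, 0, 8, 16, 14, 10, 6, 10, 18, 35, 44, 31, 32, 32, 20, 21, 25, 21, 15, 18, 18, 31, 28, 22, 25, 41, 115, 115, 122, 89, 11, 15, 14, 12, 24, 13, 11, 13, 47, 72, 75, 69, 74]
```

Emit:
step_arm(motion=[{"ax": 0, "ay": 0, "az": 0, "x": -0.001, "y": -0.004, "z": 0, "jaw": 0.5}, {"ax": 0, "ay": 0, "az": 0, "x": 0, "y": 0, "z": 0, "jaw": 1}, {"ax": 0, "ay": 0, "az": 0, "x": 0, "y": 0, "z": 0, "jaw": 1}, {"ax": 0, "ay": 0, "az": 0, "x": 0, "y": 0, "z": 0, "jaw": 1}, {"ax": 0, "ay": 0, "az": 0, "x": 0, "y": 0, "z": 0, "jaw": 1}], force=40)

```text
time: 4.35
tool_pos: [0.52, -0.1007, 0.1018]
ee_rot: [3.12, -0.364, -0.001]
wrist_force: [-2.7, 2.0, 5.4]
finger_gap: 0.0155
```

```bash
cat > s.py <<'E'
from h import *
o=get_obs();Rm=R.from_rotvec(o["ee_rot"]).as_matrix()
print("t",o["time"],"p",o["tool_pos"].round(4),"az",np.arctan2(Rm[1,0],Rm[0,0]).round(4),"knob",(np.arctan2(Rm[1,0],Rm[0,0])-.0725).round(3),"F",o["wrist_force"].round(1),"Ftool",(Rm.T@o["wrist_force"]).round(1),"T",o["ft_torque"].round(3),"gap",round(float(o["finger_gap"]),4),"q7",o["qpos"][6].round(3),"e7",o["joint_efforts"].round(3)[4:])
E
python3 s.py
```

```text
t 4.35 p [ 0.52   -0.1007  0.1018] az -0.2322 knob -0.305 F [-2.7  2.   5.4] Ftool [-3.1 -1.3 -5.4] T [0.228 0.61  0.171] gap 0.0155 q7 -0.299 e7 [ 0.251 -0.836 -0.141]
```

Emit:
step_arm(motion=[{"ax": 0, "ay": 0, "az": -4, "x": 0, "y": 0, "z": 0, "jaw": 1}, {"ax": 0, "ay": 0, "az": -6, "x": 0, "y": 0, "z": 0, "jaw": 1}, {"ax": 0, "ay": 0, "az": -6, "x": 0, "y": 0, "z": 0, "jaw": 1}, {"ax": 0, "ay": 0, "az": -6, "x": 0, "y": 0, "z": 0, "jaw": 1}, {"ax": 0, "ay": 0, "az": 0, "x": 0, "y": 0, "z": 0, "jaw": 1}])

```text
time: 4.97
tool_pos: [0.5199, -0.1006, 0.1018]
ee_rot: [-3.132, -0.239, 0.001]
wrist_force: [-1.7, 2.0, 6.4]
finger_gap: 0.0152
```

```bash
python3 s.py
```

```text
t 4.975 p [ 0.5199 -0.1006  0.1018] az 0.1521 knob 0.08 F [-1.7  2.   6.4] Ftool [-1.4 -2.2 -6.4] T [0.26  0.591 0.21 ] gap 0.0152 q7 0.053 e7 [ 0.271 -0.899 -0.092]
```

Emit:
step_arm(motion=[{"ax": 0, "ay": 0, "az": -6, "x": 0, "y": 0, "z": 0, "jaw": 1}, {"ax": 0, "ay": 0, "az": -8, "x": 0, "y": 0, "z": 0, "jaw": 1}, {"ax": 0, "ay": 0, "az": -8, "x": 0, "y": 0, "z": 0, "jaw": 1}, {"ax": 0, "ay": 0, "az": -8, "x": 0, "y": 0, "z": 0, "jaw": 1}, {"ax": 0, "ay": 0, "az": -4, "x": 0, "y": 0, "z": 0, "jaw": 1}])

```text
time: 5.6
tool_pos: [0.5198, -0.1007, 0.1018]
ee_rot: [-2.925, -1.145, 0.001]
wrist_force: [-3.9, 1.7, 6.2]
finger_gap: 0.0155
```

```bash
python3 s.py
```

```text
t 5.6 p [ 0.5198 -0.1007  0.1018] az 0.746 knob 0.673 F [-3.9  1.7  6.2] Ftool [-1.7 -3.9 -6.2] T [ 0.241  0.609 -0.245] gap 0.0155 q7 0.594 e7 [ 0.545 -0.976 -0.112]
```

Emit:
step_arm(motion=[{"ax": 0, "ay": 0, "az": -4, "x": 0, "y": 0, "z": 0, "jaw": 1}, {"ax": 0, "ay": 0, "az": -4, "x": 0, "y": 0, "z": 0, "jaw": 1}, {"ax": 0, "ay": 0, "az": -4, "x": 0, "y": 0, "z": 0, "jaw": 1}, {"ax": 0, "ay": 0, "az": -4, "x": 0, "y": 0, "z": 0, "jaw": 1}, {"ax": 0, "ay": 0, "az": 0, "x": 0, "y": 0, "z": 0, "jaw": 1}])

```text
time: 6.22
tool_pos: [0.5197, -0.1008, 0.1018]
ee_rot: [-2.738, -1.539, 0.002]
wrist_force: [-3.0, 1.3, 8.2]
finger_gap: 0.0157
```

```bash
python3 s.py
```

```text
t 6.225 p [ 0.5197 -0.1008  0.1018] az 1.0239 knob 0.951 F [-3.   1.3  8.2] Ftool [-0.4 -3.3 -8.2] T [0.291 0.679 0.049] gap 0.0157 q7 0.844 e7 [ 0.383 -1.024 -0.07 ]
```

Emit:
step_arm(motion=[{"ax": 0, "ay": 0, "az": -2, "x": 0, "y": 0, "z": 0, "jaw": 1}, {"ax": 0, "ay": 0, "az": -2, "x": 0, "y": 0, "z": 0, "jaw": 1}, {"ax": 0, "ay": 0, "az": -2, "x": 0, "y": 0, "z": 0, "jaw": 1}, {"ax": 0, "ay": 0, "az": -2, "x": 0, "y": 0, "z": 0, "jaw": 1}, {"ax": 0, "ay": 0, "az": -2, "x": 0, "y": 0, "z": 0, "jaw": 1}])

```text
time: 6.85
tool_pos: [0.5197, -0.1008, 0.1018]
ee_rot: [-2.594, -1.771, 0.002]
wrist_force: [-3.4, 1.7, 7.8]
finger_gap: 0.0157
```

```bash
python3 s.py
```

```text
t 6.85 p [ 0.5197 -0.1008  0.1018] az 1.1979 knob 1.125 F [-3.4  1.7  7.8] Ftool [ 0.3 -3.8 -7.8] T [ 0.224  0.693 -0.289] gap 0.0157 q7 1.0 e7 [ 0.586 -1.021  0.03 ]
```

Emit:
step_arm(motion=[{"ax": 0, "ay": 0, "az": -1, "x": 0, "y": 0, "z": 0, "jaw": 1}, {"ax": 0, "ay": 0, "az": -1, "x": 0, "y": 0, "z": 0, "jaw": 1}, {"ax": 0, "ay": 0, "az": -1, "x": 0, "y": 0, "z": 0, "jaw": 1}, {"ax": 0, "ay": 0, "az": -1, "x": 0, "y": 0, "z": 0, "jaw": 1}, {"ax": 0, "ay": 0, "az": -1, "x": 0, "y": 0, "z": 0, "jaw": 1}])

```text
time: 7.48
tool_pos: [0.5197, -0.1008, 0.1018]
ee_rot: [-2.515, -1.881, 0.002]
wrist_force: [-4.1, 0.9, 7.2]
finger_gap: 0.0153
```

```bash
python3 s.py
```

```text
t 7.475 p [ 0.5197 -0.1008  0.1018] az 1.2846 knob 1.212 F [-4.1  0.9  7.2] Ftool [-0.3 -4.2 -7.1] T [ 0.29   0.714 -0.271] gap 0.0153 q7 1.078 e7 [ 0.601 -1.025  0.132]
```

Emit:
step_arm(motion=[{"ax": 0, "ay": 0, "az": -1, "x": 0, "y": 0, "z": 0, "jaw": 1}, {"ax": 0, "ay": 0, "az": -1, "x": 0, "y": 0, "z": 0, "jaw": 1}, {"ax": 0, "ay": 0, "az": -1, "x": 0, "y": 0, "z": 0, "jaw": 1}, {"ax": 0, "ay": 0, "az": -1, "x": 0, "y": 0, "z": 0, "jaw": 1}, {"ax": 0, "ay": 0, "az": -1, "x": 0, "y": 0, "z": 0, "jaw": 1}])

```text
time: 8.1
tool_pos: [0.5197, -0.1009, 0.1018]
ee_rot: [-2.43, -1.989, 0.002]
wrist_force: [-4.7, 0.4, 6.8]
finger_gap: 0.0156
```

```bash
python3 s.py
```

```text
t 8.1 p [ 0.5197 -0.1009  0.1018] az 1.3718 knob 1.299 F [-4.7  0.4  6.8] Ftool [-0.6 -4.7 -6.8] T [ 0.221  0.652 -0.255] gap 0.0156 q7 1.155 e7 [ 0.604 -1.032  0.133]
```

Emit:
step_arm(motion=[{"ax": 0, "ay": 0, "az": -1, "x": 0, "y": 0, "z": 0, "jaw": 1}, {"ax": 0, "ay": 0, "az": -1, "x": 0, "y": 0, "z": 0, "jaw": 1}, {"ax": 0, "ay": 0, "az": -1, "x": 0, "y": 0, "z": 0, "jaw": 1}, {"ax": 0, "ay": 0, "az": -1, "x": 0, "y": 0, "z": 0, "jaw": 1}, {"ax": 0, "ay": 0, "az": -1, "x": 0, "y": 0, "z": 0, "jaw": 1}])

```text
time: 8.72
tool_pos: [0.5197, -0.1008, 0.1018]
ee_rot: [-2.341, -2.094, 0.002]
wrist_force: [-4.9, 1.5, 6.8]
finger_gap: 0.0155
```

```bash
python3 s.py
```

```text
t 8.725 p [ 0.5197 -0.1008  0.1018] az 1.4592 knob 1.387 F [-4.9  1.5  6.8] Ftool [ 0.9 -5.1 -6.8] T [ 0.249  0.695 -0.188] gap 0.0155 q7 1.233 e7 [ 0.605 -1.038  0.135]
```

Emit:
step_arm(motion=[{"ax": 0, "ay": 0, "az": -1, "x": 0, "y": 0, "z": 0, "jaw": 1}, {"ax": 0, "ay": 0, "az": -1, "x": 0, "y": 0, "z": 0, "jaw": 1}, {"ax": 0, "ay": 0, "az": -1, "x": 0, "y": 0, "z": 0, "jaw": 1}, {"ax": 0, "ay": 0, "az": -1, "x": 0, "y": 0, "z": 0, "jaw": 1}, {"ax": 0, "ay": 0, "az": -1, "x": 0, "y": 0, "z": 0, "jaw": 1}])

```text
time: 9.35
tool_pos: [0.5197, -0.1009, 0.1018]
ee_rot: [-2.248, -2.194, 0.002]
wrist_force: [-4.2, 1.0, 7.1]
finger_gap: 0.0155
```

```bash
python3 s.py
```

```text
t 9.35 p [ 0.5197 -0.1009  0.1018] az 1.5464 knob 1.474 F [-4.2  1.   7.1] Ftool [ 0.9 -4.3 -7. ] T [ 0.204  0.749 -0.215] gap 0.0155 q7 1.31 e7 [ 0.605 -1.042  0.136]
```

Emit:
step_arm(motion=[{"ax": 0, "ay": 0, "az": -1, "x": 0, "y": 0, "z": 0, "jaw": 1}, {"ax": 0, "ay": 0, "az": -1, "x": 0, "y": 0, "z": 0, "jaw": 1}, {"ax": 0, "ay": 0, "az": -1, "x": 0, "y": 0, "z": 0, "jaw": 1}, {"ax": 0, "ay": 0, "az": -1, "x": 0, "y": 0, "z": 0, "jaw": 1}, {"ax": 0, "ay": 0, "az": -1, "x": 0, "y": 0, "z": 0, "jaw": 1}])

```text
time: 9.98
tool_pos: [0.5197, -0.1009, 0.1018]
ee_rot: [-2.15, -2.289, 0.002]
wrist_force: [-3.8, 0.4, 6.4]
finger_gap: 0.0154
```

```bash
python3 s.py
```

```text
t 9.975 p [ 0.5197 -0.1009  0.1018] az 1.6335 knob 1.561 F [-3.8  0.4  6.4] Ftool [ 0.6 -3.8 -6.4] T [ 0.229  0.665 -0.243] gap 0.0154 q7 1.387 e7 [ 0.638 -1.048  0.181]
```

Emit:
step_arm(motion=[{"ax": 0, "ay": 0, "az": -1, "x": 0, "y": 0, "z": 0, "jaw": 1}, {"ax": 0, "ay": 0, "az": -1, "x": 0, "y": 0, "z": 0, "jaw": 1}, {"ax": 0, "ay": 0, "az": -1, "x": 0, "y": 0, "z": 0, "jaw": 1}, {"ax": 0, "ay": 0, "az": -1, "x": 0, "y": 0, "z": 0, "jaw": 1}, {"ax": 0, "ay": 0, "az": -1, "x": 0, "y": 0, "z": 0, "jaw": 1}])

```text
time: 10.6
tool_pos: [0.5197, -0.1009, 0.1018]
ee_rot: [-2.048, -2.381, 0.002]
wrist_force: [-4.2, 0.7, 7.1]
finger_gap: 0.0154
```

```bash
python3 s.py
```

```text
t 10.6 p [ 0.5197 -0.1009  0.1018] az 1.7206 knob 1.648 F [-4.2  0.7  7.1] Ftool [ 1.3 -4.1 -7.1] T [ 0.218  0.693 -0.369] gap 0.0154 q7 1.464 e7 [ 0.647 -1.051  0.195]
```

Emit:
step_arm(motion=[{"ax": 0, "ay": 0, "az": -1, "x": 0, "y": 0, "z": 0, "jaw": 1}, {"ax": 0, "ay": 0, "az": -1, "x": 0, "y": 0, "z": 0, "jaw": 1}, {"ax": 0, "ay": 0, "az": -1, "x": 0, "y": 0, "z": 0, "jaw": 1}, {"ax": 0, "ay": 0, "az": -1, "x": 0, "y": 0, "z": 0, "jaw": 1}, {"ax": 0, "ay": 0, "az": -1, "x": 0, "y": 0, "z": 0, "jaw": 1}])

```text
time: 11.22
tool_pos: [0.5197, -0.1009, 0.1018]
ee_rot: [-1.942, -2.468, 0.002]
wrist_force: [-3.7, -0.2, 7.0]
finger_gap: 0.0154
```

```bash
python3 s.py
```

```text
t 11.225 p [ 0.5197 -0.1009  0.1018] az 1.8078 knob 1.735 F [-3.7 -0.2  7. ] Ftool [ 0.7 -3.6 -7. ] T [ 0.168  0.71  -0.314] gap 0.0154 q7 1.541 e7 [ 0.658 -1.054  0.212]
```

Emit:
step_arm(motion=[{"ax": 0, "ay": 0, "az": -1, "x": 0, "y": 0, "z": 0, "jaw": 1}, {"ax": 0, "ay": 0, "az": -1, "x": 0, "y": 0, "z": 0, "jaw": 1}, {"ax": 0, "ay": 0, "az": -1, "x": 0, "y": 0, "z": 0, "jaw": 1}, {"ax": 0, "ay": 0, "az": -1, "x": 0, "y": 0, "z": 0, "jaw": 1}, {"ax": 0, "ay": 0, "az": -1, "x": 0, "y": 0, "z": 0, "jaw": 1}])

```text
time: 11.85
tool_pos: [0.5196, -0.1009, 0.1018]
ee_rot: [-1.834, -2.549, 0.001]
wrist_force: [-4.7, 0.8, 7.7]
finger_gap: 0.0154
```

```bash
python3 s.py
```

```text
t 11.85 p [ 0.5196 -0.1009  0.1018] az 1.8944 knob 1.822 F [-4.7  0.8  7.7] Ftool [ 2.3 -4.2 -7.7] T [ 0.248  0.775 -0.495] gap 0.0154 q7 1.617 e7 [ 0.78  -1.065  0.383]
```

Emit:
step_arm(motion=[{"ax": 0, "ay": 0, "az": -0.5, "x": 0, "y": 0, "z": 0, "jaw": 1}, {"ax": 0, "ay": 0, "az": -0.5, "x": 0, "y": 0, "z": 0, "jaw": 1}, {"ax": 0, "ay": 0, "az": -0.5, "x": 0, "y": 0, "z": 0, "jaw": 1}, {"ax": 0, "ay": 0, "az": -0.5, "x": 0, "y": 0, "z": 0, "jaw": 1}, {"ax": 0, "ay": 0, "az": -0.5, "x": 0, "y": 0, "z": 0, "jaw": 1}])

```text
time: 12.48
tool_pos: [0.5197, -0.1009, 0.1018]
ee_rot: [-1.779, -2.588, 0.001]
wrist_force: [-4.4, 0.3, 7.2]
finger_gap: 0.0154
```

```bash
python3 s.py
```

```text
t 12.475 p [ 0.5197 -0.1009  0.1018] az 1.9373 knob 1.865 F [-4.4  0.3  7.2] Ftool [ 1.9 -4.  -7.2] T [ 0.225  0.773 -0.545] gap 0.0154 q7 1.655 e7 [ 0.873 -1.091  0.517]
```

The torque has risen about 0.3 N m above the free-turning level, which is roughly 13–15 N of clamping. I'll let go now.

Emit:
step_arm(motion=[{"ax": 0, "ay": 0, "az": 0, "x": 0, "y": 0, "z": 0, "jaw": 0.5}, {"ax": 0, "ay": 0, "az": 0, "x": 0, "y": 0, "z": 0, "jaw": 0.5}, {"ax": 0, "ay": 0, "az": 0, "x": 0, "y": 0, "z": 0, "jaw": 0.5}, {"ax": 0, "ay": 0, "az": 0, "x": 0, "y": 0, "z": -0.02, "jaw": 0.5}, {"ax": 0, "ay": 0, "az": 0, "x": 0, "y": 0, "z": -0.04, "jaw": 0.5}])

```text
time: 13.1
tool_pos: [0.5194, -0.1008, 0.1618]
ee_rot: [-1.774, -2.59, 0.001]
wrist_force: [0.2, -0.1, 1.0]
finger_gap: 0.0427
```

Emit:
step_arm(motion=[{"ax": 0, "ay": 0, "az": 0, "x": 0, "y": 0, "z": -0.04, "jaw": 0.5}, {"ax": 0, "ay": 0, "az": 0, "x": 0, "y": 0, "z": -0.04, "jaw": 0.5}, {"ax": 0, "ay": 0, "az": 0, "x": 0, "y": 0, "z": 0, "jaw": 0.5}, {"ax": 0, "ay": 0, "az": 0, "x": 0, "y": 0, "z": 0, "jaw": 0.5}, {"ax": 0, "ay": 0, "az": 0, "x": 0, "y": 0, "z": 0, "jaw": 0.5}])

```text
time: 13.72
tool_pos: [0.5194, -0.101, 0.2403]
ee_rot: [-1.775, -2.59, 0.001]
wrist_force: [0.1, -0.4, -0.4]
finger_gap: 0.0429
```

```bash
python3 s.py
python3 - <<'E'
from h import *
o=get_obs();c=camera("wrist");cv2.imwrite("pics/w5.png",c["color"])
E
```

```text
t 13.725 p [ 0.5194 -0.101   0.2403] az 1.9403 knob 1.868 F [ 0.1 -0.4 -0.4] Ftool [-0.4 -0.1  0.4] T [-0.016 -0.008  0.029] gap 0.0429 q7 1.807 e7 [0.005 0.001 0.001]
```

View pics/w5.png

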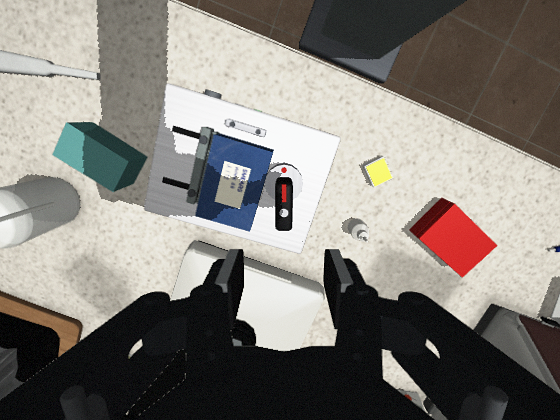

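The knob, at (285,200), stands upright in the image, so it has not sprung back. The box sits against the stop bar at (200,160), and the bystanders are standing where they were. One last check: squareness, and that the bystanders haven't moved.

Run:
```python
from h import *
o=get_obs();c=camera("wrist");im=c["color"];H,S,V=cv2.split(cv2.cvtColor(im,cv2.COLOR_BGR2HSV))
def az(p,z,par):
    w=cast(c,p,z,o)[:,:2];vx,vy=cv2.fitLine(w.astype(np.float32),cv2.DIST_HUBER,0,1e-4,1e-4)[:2,0];return np.arctan2(vy,vx)
m=((H>100)&(H<130)&(S>90)&(V>40));m[:120]=0;m[240:]=0;m[:,:190]=0;m[:,280:]=0
m=cv2.morphologyEx(m.astype(np.uint8),cv2.MORPH_CLOSE,np.ones((9,9)))
b=cv2.approxPolyDP(cv2.convexHull(blobs(m)[0]),4,True)[:,0];print("box px",b.tolist())
w=cast(c,b,.084,o)[:,:2]
for i in range(len(w)):
    d=w[(i+1)%len(w)]-w[i];print(" edge len",np.linalg.norm(d).round(4),"az mod90",((np.degrees(np.arctan2(d[1],d[0]))+45)%90-45).round(2))
k=[[340,137],[303,251],[145,211],[168,84]];w=cast(c,k,.05,o)[:,:2]
for i in range(4):
    d=w[(i+1)%4]-w[i];print(" plat len",np.linalg.norm(d).round(4),"az mod90",((np.degrees(np.arctan2(d[1],d[0]))+45)%90-45).round(2))
m=((H<10)|(H>170))&(S>120);m[:178]=0;m[207:]=0;m[:,:270]=0;m[:,300:]=0
print("red az - 1.5708-.0725:",az(blobs(m)[0][:,0].astype(float),.132,0)-1.5708-.0725)
t=camera("top");im=t["color"];H,S,V=cv2.split(cv2.cvtColor(im,cv2.COLOR_BGR2HSV))
for n,m in(("teal",(H>80)&(H<95)&(S>80)),("yellow",(H>22)&(H<35)&(S>140)&(V>120))):
    print(n,[np.round(cv2.minAreaRect(q)[0],1).tolist() for q in blobs(m,30)[:2]])
```

```text
box px [[213, 134], [272, 151], [249, 230], [196, 215]]
 edge len 0.0611 az mod90 5.08
 edge len 0.0889 az mod90 4.08
 edge len 0.0592 az mod90 4.27
 edge len 0.0881 az mod90 5.29
 plat len 0.1433 az mod90 5.48
 plat len 0.1978 az mod90 5.89
 plat len 0.1482 az mod90 4.23
 plat len 0.1946 az mod90 4.47
red az - 1.5708-.0725: -1.2874665
teal []
yellow [[281.7, 249.5]]
```

```bash
python3 -c "
from workcell import *
print(job_done())"
```

```text
the job is handed in; nothing more can be done
None
```

The slide box is clamped against the stop bar and the job is handed in at about 14 s of the 64 s allowed; no verdict was reported. I gripped the knob at about -0.3 rad and turned it counter-clockwise in small steps. It grew stiff at about 1.8 rad, and I stopped at 1.865 rad, let go and lifted clear.

**Clamping force:** The turning torque ended about 0.3 N m above the free-turning level, which I take as roughly 13–15 N. I worked this out from torque readings with about 0.05 N m of noise and did not measure it directly.

**Last checks:**
- **Knob:** the red line reads about 1.85 rad after release, so it did not spring back.
- **Box:** its edges average 4.7° and the platform's 5.0°, so it is square to about 0.3°. Single edges scatter by about 0.8°, so this does not tightly prove the 0.02 rad limit.
- **Robot:** wrist force is back to about zero and the gripper touches nothing.
- **Bystanders:** the coverslips' centre in the top view is within 0.2 pixel of where it was. The bottle and lancet box looked undisturbed in the wrist picture; I did not measure them, as the top-view check found no lancet box, probably because the arm hid it.

**Other notes:** My first three move calls were refused because fields were missing, and moved nothing. The screw on the knob's top turned out to be about 4 mm off the pivot, so I centred the grip on the disc and bar instead.

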